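Press a hand gauge squarely onto the ringed spot of a tilted disc

TASK

Take the hand gauge out of its stone holder and press its spring tip gently onto the ringed spot of the steel disc, inside the ring and square to the disc's sloping face, until the tip is pushed about half way in. Finish holding it there in the gripper, steady and still pressing; do not let go. Do not shift the disc or disturb the other things on the bench.

Things in the scene. Friction and masses are not known exactly. Their poses are not given: they have to be found in the camera images.
- gauge: loose hand force gauge, about 0.24 kg, upright in the holder. Grey box housing 42 (x) by 26 (y) by 72 mm high (z), small display on its +x side; grip it across the 26 mm. Below it a round steel stem, 12 mm diameter, 22 mm long, then a 6 mm plunger sticking out 28 mm. Origin: centre of the housing's underside; z up the stem axis, away from the tip; relaxed tip at [0,0,-50] mm
- plunger (a joint): how far the spring plunger is pushed into the stem, m: 0 relaxed, 0.010 fully in. Pushing back with 1.6 N at the start of travel, 3.6 N at 0.005 (half way), 5.6 N at 0.010. A dark line round the plunger reaches the stem's mouth at 0.005
- tip (a point): the rounded end (3 mm radius) of the gauge's plunger, on the gauge's axis; z as the gauge's
- holder: fixed grey stone block 80 x 80 x 66 mm high, origin at the centre of its underside. A hole of 17 mm diameter and 60 mm depth in the middle of its top takes the gauge's stem and plunger; the housing stands on the block's top, turned as the block is. Lift the gauge straight up, at least 55 mm, to clear it
- fixture: fixed base of the tilting table: dark steel foot 130 x 150 x 16 mm, origin under its centre; two cheeks 12 mm thick, 70 mm high at y = +-66 mm carry the cradle (108 x 112 x 10 mm) on a level axis along y, 60 mm above the bench. The face leans 0.18 to 0.38 rad from level towards the fixture's -x side (roughly the robot's): that edge is low
- disc: steel disc, 100 mm diameter, 12 mm thick, on the cradle, stiff to turn and tilt. Origin: centre of its underside, 6 mm above the tilt axis; z square to its face, outward; turned any way about z. On its flat top a dark round bore mark (16 mm) in the middle, the ringed spot on one side, a square outline (16 mm, not to be used) opposite
- spot (a point): centre of the ringed spot, on the disc's top face 30 mm from its middle along the disc's x: a dark engraved circle of 12 mm inner and 15.6 mm outer diameter with a dot in the middle. z is square to the face, outward
- loupe: bystander: black eye loupe, 34 mm diameter, 34 mm high, standing beyond the work
- jar: bystander: glass jar, 60 mm diameter, 70 mm high, at the left
- driver: bystander: small screwdriver, 160 mm long, lying at the right
- cap: bystander: red plastic ring cap, 60 mm diameter, 12 mm high, near the robot
Not all that is in view belongs to the job. What is shaped like the holder but green or red is not meant. Of the things shaped like the gauge, the grey one is meant.

How it is judged:
By the outcome, as a careful person would: the job done as asked, in the order asked, and still so for the second after the job is handed in, while the arm keeps its last pose, push and grip.
It also fails if it takes over 38 s, if anything falls off the work surface, if the arm or the gripper's body presses on something with over 40 N, if the wrist force passes 120 N, or if a joint passes its speed limit or range.

ROBOT

A 6-joint arm with a two-finger parallel gripper is mounted at the origin on the work surface. World frame = base frame: x ahead of the robot, y to its left, z up, the work surface at z = 0. Lengths are in m, angles in rad, forces in N, time in s.
With the tool pointing down it reaches from about 0.375 to 0.975 m from the base axis. Payload 3.8 kg.
Tool frame: the origin (TCP) lies at the very end of the fingers, on their centre line; the grasp point (between the pads) lies 19 mm behind it (bot.tcp_to_grasp is the z of the grasp point in the tool frame, in m); z points along the fingers, y is the direction in which the jaws open and shut (so a half turn about z gives the same grasp; the last joint's range is limited). The gripper opens to 85 mm and grips with 20 to 120 N. Pads are 22 mm wide; open, the fingers measure 114 mm over their backs; the gripper's body (76 mm by 85 mm) begins 54 mm behind the grasp point. The pads swing forward as they close: fully open they stand 13 mm farther back than shut.
Start: joints at [1.271, 0.264, 1.604, -0, 1.274, -0.037], TCP at [0.175, 0.652, 0.231] pointing down, gripper open.
Joint ranges: [-2.63, 2.63], [-0.94, 2.18], [0.31, 2.57], [-1.31, 4.45], [0, 2.66], [-2.55, 2.55]. Speed limits (rad/s): [2.57, 2.57, 3.14, 3.14, 3.14, 3.14].

INTERFACE

Orientations are given as a rotation vector (axis times angle).
In Python, from workcell import status, vision, job, bot gives the robot as it stands.
- The arm moves only by the tool apply_moves, never from a script. Its argument "deltas" is a list of rows, each a list of 7 numbers: the shift along the tool's x, y, z in m, then the turn, a rotation vector about the tool's x, y, z in rad, then the closure, from 0 (fully open) to 1 (shut). In form: [[x, y, z, rx, ry, rz, jaw], ...]. A call has 1 to 8 rows; each row is the pose to reach, as a shift and turn from the pose commanded when the call began, along the tool's axes at that moment; what a row does not reach only later rows make up. A row lasts 1/12 s, in which the tool goes at most 41.7 mm and 7.16 degrees, less where a joint would pass 70% of its speed; a pose out of reach is approached as far as the arm can. A call with a gripper value outside its range is refused whole. The fingers move at their own pace and stop on an object; "squeeze" is the grip in N (left out, the last holds). Time passes only in rows, so rows that repeat a pose let the fingers close. It gives the time, the measured TCP pose, the force and the opening at its end, in the units of the state.
- status.read_state(): the state, without advancing time (a new reading comes with each control period).
- vision.read_camera(name): name is "scene" or "top" or "wrist"; returns the picture (384x512x3 uint8, red, green, blue); there is no depth.
- vision.get_calibration(name): a dict with "fov_y" (degrees; the focal length in pixels is half the picture's height over the tangent of half this angle, whatever the lens; pixels are square), "cx", "cy" (the principal point, pixels), "R" (3x3) and "t" (3): a world point X has camera coordinates R X + t; the wrist camera has in their place "tool_from_camera" (4x4, takes a point from camera to tool coordinates, whose origin is the TCP and whose axes are the flange's). Camera axes: x right, y down, z forward; pixel columns grow to the right and rows downward; lengths in m; the calibration is good to about 2 mm. A picture is of the moment at which its call begins: read the wrist's pose just before it. get_calibration takes no time and is no camera call.
- job.finish_job(): hands the job in, once; it reports no verdict.
The state is a dict: "time": time; "q": joint angles; "joint_vel": joint speeds; "joint_torque": joint torques, N m; "tool_pos": TCP position; "tcp_rot": TCP orientation; "wrist_force": force on the tool from outside, world axes, zero at the start; "torque": the same for the moment, N m; "width": opening from 0.0 (shut) to 1.0 (fully open).
Only numpy, scipy, OpenCV 4.12 (cv2) and the standard library are available. Lean on these libraries where they do the work, as an engineer would, in place of code of your own. Each camera call takes 0.05 s, during which the arm holds its last target. There are 200 camera calls.

## Working session

There is one attempt and no reset: what is moved stays moved. The work goes in short steps, Python scripts to look and compute and a tool call to move; the robot and the scene stay as the last step left them, time stands still between calls to the robot, and variables do not carry over. Pictures are saved under pics/ and viewed, about 8 in all and at most 12, crops included, and the job is handed in when it is done.

Besides the shell and the picture viewer there is one more tool, called after "Emit:" in YAML: its name, and indented under it one key for each argument. apply_moves: Moves the arm, as the interface text tells. Its arguments: {"type":"object","properties":{"deltas":{"type":"array","items":{"type":"array","items":{"type":"number"}}},"squeeze":{"type":"number"}},"required":["deltas"]}

```bash
mkdir -p pics
python3 - <<'E'
from workcell import status, vision, job, bot
import cv2,numpy as np
s=status.read_state();print(s)
print(bot.tcp_to_grasp)
for n in ["scene","top","wrist"]:
    c=vision.get_calibration(n);print(n,c)
    cv2.imwrite(f"pics/{n}0.png",vision.read_camera(n)[:,:,::-1])
E
```

```text
{'time': 0.0, 'q': array([ 1.27111447e+00,  2.64759113e-01,  1.60539129e+00, -1.25854610e-06,
        1.27368729e+00, -3.68802537e-02]), 'joint_vel': array([ 0.00061331, -0.00026808, -0.00197835, -0.00070099, -0.00038493,
        0.0001223 ]), 'joint_torque': array([-2.02093535e-03, -5.15125537e+01, -3.67301524e+01, -5.94144494e-04,
        1.25865592e-02, -1.86959022e-05]), 'tool_pos': array([0.17512823, 0.65112413, 0.22994867]), 'tcp_rot': array([-0.41157094, -3.11413659,  0.00347659]), 'wrist_force': array([5.96024941e-05, 1.17342666e-01, 4.82312460e-01]), 'torque': array([-0.06872392, -0.03621259,  0.03034155]), 'width': 0.9993656153921876}
-0.0187
scene {'fov_y': 46.15079906158597, 'cx': 256.5004577909366, 'cy': 187.73075390304695, 'R': array([[-0.35268625,  0.93543568,  0.02392694],
       [ 0.49372114,  0.20774657, -0.84444111],
       [-0.79489108, -0.28600954, -0.53511373]]), 't': array([ 0.22510069, -0.22497044,  1.6675646 ])}
top {'fov_y': 42.37033090500666, 'cx': 248.66968528214994, 'cy': 185.28801934355113, 'R': array([[-0.01285826, -0.99965435, -0.02293152],
       [-0.99290806,  0.01547543, -0.11787323],
       [ 0.11818737,  0.02125325, -0.99276384]]), 't': array([0.02341874, 0.61876217, 1.40660874])}
wrist {'fov_y': 68.9512254172839, 'cx': 252.33127634980758, 'cy': 187.86520396458712, 'tool_from_camera': array([[-3.39885403e-04, -9.51427038e-01, -3.07874124e-01,
         7.95405402e-02],
       [ 9.99999651e-01, -5.58174433e-04,  6.20958201e-04,
         2.64955105e-04],
       [-7.62643886e-04, -3.07873806e-01,  9.51426896e-01,
        -1.43144019e-01],
       [ 0.00000000e+00,  0.00000000e+00,  0.00000000e+00,
         1.00000000e+00]])}
```

Run:
```python
import cv2
for n in ["scene","top"]:
    cv2.imwrite(f"pics/{n}0b.png",cv2.resize(cv2.imread(f"pics/{n}0.png"),(800,600),interpolation=cv2.INTER_CUBIC))
```

```text
(no output)
```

View pics/top0b.png

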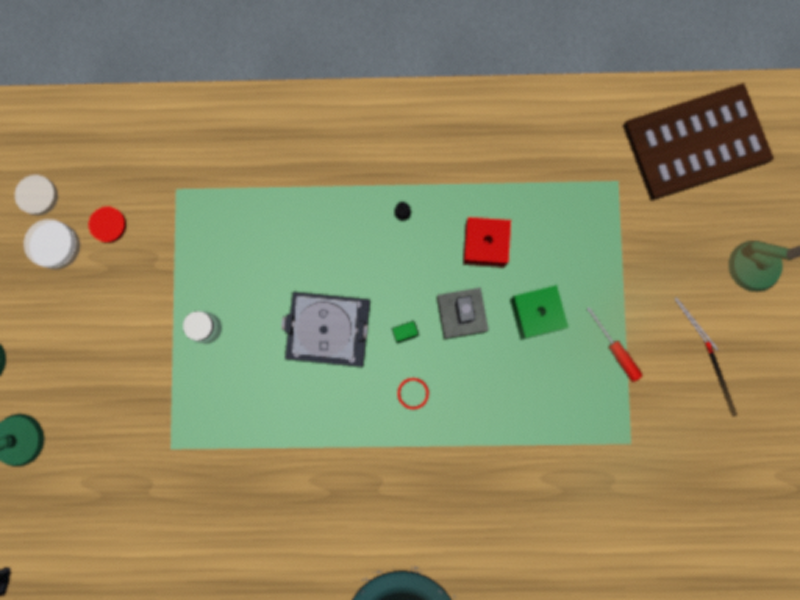

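View pics/scene0b.png

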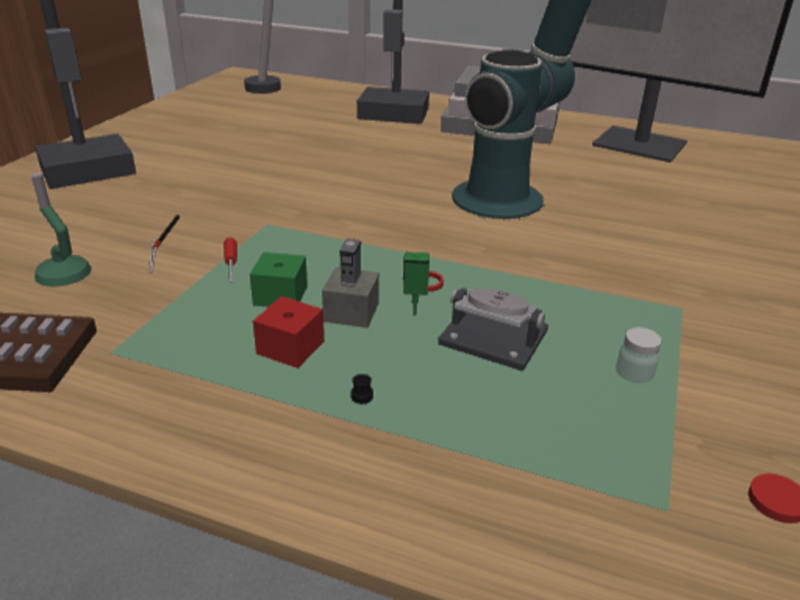

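The top view shows the grey holder with its gauge at about (463,310), the fixture's disc at (324,329), the ring at (323,313) and the square outline at (323,346). The green decoy gauge is at (405,331). The scene view agrees: the grey gauge is at (349,262). Next I'll localise these.

```bash
cat > h.py <<'E'
from workcell import status, vision, job, bot
import cv2,numpy as np
from scipy.spatial.transform import Rotation as Ro
def cam(n,s=None):
    c=vision.get_calibration(n); f=192/np.tan(np.radians(c['fov_y']/2))
    K=np.array([[f,0,c['cx']],[0,f,c['cy']],[0,0,1]])
    if n=='wrist':
        T=np.eye(4);T[:3,:3]=Ro.from_rotvec(s['tcp_rot']).as_matrix();T[:3,3]=s['tool_pos']
        M=np.linalg.inv(T@c['tool_from_camera']);return K,M[:3,:3],M[:3,3]
    return K,np.array(c['R']),np.array(c['t'])
def proj(C,X):
    K,R,t=C; p=(R@np.atleast_2d(X).T+t[:,None]); p=K@p; return (p[:2]/p[2]).T
def onplane(C,uv,P,n=(0,0,1)):
    K,R,t=C; n=np.array(n,float);o=-R.T@t; out=[]
    for u,v in np.atleast_2d(uv):
        d=R.T@np.linalg.solve(K,[u,v,1.]); out.append(o+d*(n@(np.array(P)-o))/(n@d))
    return np.array(out)
E
python3 - <<'E'
from h import *
C=cam('top');k=512/800
px=lambda a:(np.array(a)+.5)*k-.5
print('holder top',onplane(C,px([[437,296],[481,289],[488,331],[445,339]]),[0,0,.066]))
print('gauge top',onplane(C,px([[465,303]]),[0,0,.138]))
print('disc mid,ring,square,',onplane(C,px([[323.5,329],[323,313],[323.5,346]]),[0,0,.076]))
print('green g',onplane(C,px([[405,330]]),[0,0,.12]))
print('foot',onplane(C,px([[292,293],[370,298],[363,367],[285,361]]),[0,0,.016]))
print(Ro.from_rotvec(status.read_state()['tcp_rot']).as_matrix().round(3))
im=cv2.imread('pics/top0.png')[170:250,170:320];cv2.imwrite('pics/c1.png',cv2.resize(im,(800,427),interpolation=cv2.INTER_CUBIC))
E
```

```text
holder top [[ 0.60280609 -0.07367009  0.066     ]
 [ 0.61440301 -0.15400119  0.066     ]
 [ 0.53765898 -0.16458229  0.066     ]
 [ 0.5242855  -0.08655236  0.066     ]]
gauge top [[ 0.58199392 -0.11873141  0.138     ]]
disc mid,ring,square, [[0.54489247 0.13273615 0.076     ]
 [0.57391322 0.13355976 0.076     ]
 [0.51422725 0.13282477 0.076     ]]
green g [[ 0.53804621 -0.01447839  0.12      ]]
foot [[0.61825672 0.19881099 0.016     ]
 [0.6064488  0.050869   0.016     ]
 [0.47679169 0.06527496 0.016     ]
 [0.48995005 0.21174401 0.016     ]]
[[-0.966  0.26  -0.001]
 [ 0.26   0.966 -0.002]
 [ 0.    -0.002 -1.   ]]
```

View pics/c1.png

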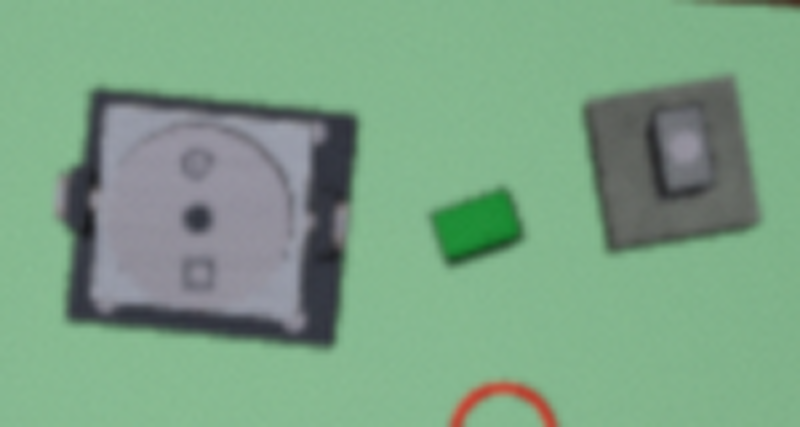

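The crop confirms the grey block at yaw of about +8° with its gauge. The fixture's yaw is about −5°, and the ring is on the far (high) side of the bore. I'll move over the disc for wrist views on the way.

```bash
cat >> h.py <<'E'
def Rtool(yaw,n=(0,0,1)):
    "tool z=-n; tool x lies near world direction 180deg+yaw"
    z=-np.array(n,float);z/=np.linalg.norm(z)
    x=-np.array([np.cos(yaw),np.sin(yaw),0]);x-=z*(x@z);x/=np.linalg.norm(x)
    return np.array([x,np.cross(z,x),z]).T
def delta(p,R,s=None):
    s=s or status.read_state(); R0=Ro.from_rotvec(s['tcp_rot']).as_matrix()
    d=R0.T@(np.array(p)-s['tool_pos']); r=Ro.from_matrix(R0.T@R).as_rotvec()
    print('delta',d.round(4),r.round(4),'rows>=',max(np.linalg.norm(d)/.0417,np.degrees(np.linalg.norm(r))/7.16).round(1))
E
python3 - <<'E'
from h import *
delta([.5,.13,.2],Rtool(np.radians(8.3)))
E
```

```text
delta [-0.4491 -0.4189  0.0309] [-1.800e-03 -4.000e-04 -4.077e-01] rows>= 14.7
```

Emit:
apply_moves:
  deltas:
    - [-0.449, -0.419, 0.03, 0, 0, -0.408, 0]
    - [-0.449, -0.419, 0.03, 0, 0, -0.408, 0]
    - [-0.449, -0.419, 0.03, 0, 0, -0.408, 0]
    - [-0.449, -0.419, 0.03, 0, 0, -0.408, 0]
    - [-0.449, -0.419, 0.03, 0, 0, -0.408, 0]
    - [-0.449, -0.419, 0.03, 0, 0, -0.408, 0]
    - [-0.449, -0.419, 0.03, 0, 0, -0.408, 0]
    - [-0.449, -0.419, 0.03, 0, 0, -0.408, 0]

```text
time: 0.82
tool_pos: [0.3518, 0.3673, 0.2147]
tcp_rot: [0.229, -3.133, 0.0]
wrist_force: [1.2, -0.1, -0.5]
width: 1.005
```

Run:
```python
from h import *
delta([.5,.13,.2],Rtool(np.radians(8.3)))
```

```text
delta [-0.1122 -0.2563  0.0148] [-0.0001 -0.      0.0008] rows>= 6.7
```

Emit:
apply_moves:
  deltas:
    - [-0.112, -0.256, 0.015, 0, 0, 0, 0]
    - [-0.112, -0.256, 0.015, 0, 0, 0, 0]
    - [-0.112, -0.256, 0.015, 0, 0, 0, 0]
    - [-0.112, -0.256, 0.015, 0, 0, 0, 0]
    - [-0.112, -0.256, 0.015, 0, 0, 0, 0]
    - [-0.112, -0.256, 0.015, 0, 0, 0, 0]
    - [-0.112, -0.256, 0.015, 0, 0, 0, 0]
    - [-0.112, -0.256, 0.015, 0, 0, 0, 0]

```text
time: 1.48
tool_pos: [0.5014, 0.1276, 0.1996]
tcp_rot: [-0.22, 3.133, -0.004]
wrist_force: [0.2, 0.5, 0.0]
width: 0.996
```

Run:
```python
from h import *
import pickle
s=status.read_state();im=vision.read_camera('wrist')[:,:,::-1];cv2.imwrite('pics/w1.png',im);pickle.dump(s,open('w1.pkl','wb'))
print(s['tool_pos'],s['tcp_rot'])
delta([.6,.13,.2],Rtool(np.radians(8.3)))
```

```text
[0.50144228 0.12756564 0.19955166] [-0.22020408  3.13329164 -0.0036142 ]
delta [-0.0989 -0.0137 -0.0005] [-0.0004 -0.0007 -0.0044] rows>= 2.4
```

Emit:
apply_moves:
  deltas:
    - [-0.099, -0.014, 0, 0, 0, 0, 0]
    - [-0.099, -0.014, 0, 0, 0, 0, 0]
    - [-0.099, -0.014, 0, 0, 0, 0, 0]
    - [-0.099, -0.014, 0, 0, 0, 0, 0]

```text
time: 1.87
tool_pos: [0.602, 0.1337, 0.1997]
tcp_rot: [-0.228, 3.132, 0.001]
wrist_force: [-1.3, -0.1, -0.0]
width: 1.001
```

Run:
```python
from h import *
import pickle
s=status.read_state();im=vision.read_camera('wrist')[:,:,::-1];cv2.imwrite('pics/w2.png',im);pickle.dump(s,open('w2.pkl','wb'))
print(s['tool_pos'],s['tcp_rot'])
a=cv2.imread('pics/w1.png')[100:384,116:396]
b=im[0:284,116:396]
cv2.imwrite('pics/w12.png',cv2.resize(np.hstack([a,b]),(800,406),interpolation=cv2.INTER_CUBIC))
```

```text
[0.60201024 0.13366178 0.19970183] [-2.27938317e-01  3.13189078e+00  6.42348066e-04]
```

View pics/w12.png

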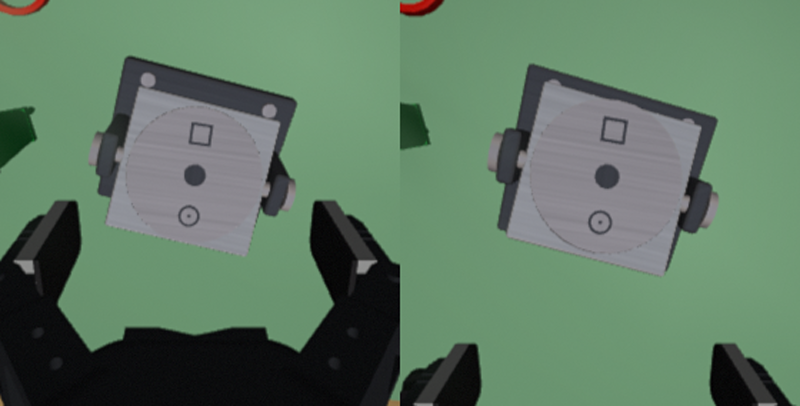

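Both views show the disc clearly. View 1 (left) has the ring at (188,216), bore at (194,175) and square at (201,134). View 2 has them at (200,222), (207,176) and (214,130). Next I'll fit the fixture pose and tilt, and plan the grasp.

```bash
cat > fit.py <<'E'
from h import *
import pickle
from scipy.optimize import least_squares
k=1/1.4286
crop={'w1':((116,100),[[188.5,216],[194.5,175.5],[201,134]],[[138,86],[279,122],[246,254],[107,224]]),
      'w2':((116,0),[[200,222],[207,176.5],[214.5,130.5]],[[143,82],[302,126],[263,274],[108,237]])}
obs=[]
for n,(o,p,c) in crop.items():
    C=cam('wrist',pickle.load(open(n+'.pkl','rb'))); g=cv2.imread(f'pics/{n}.png',0).astype(float)
    q=[]
    for u,v in (np.array(p)*k+o):
        i,j=int(round(u)),int(round(v));W=g[j-9:j+10,i-9:i+10];w=np.clip(np.median(W)-12-W,0,None)
        yy,xx=np.mgrid[-9:10,-9:10];q.append([i+(w*xx).sum()/w.sum(),j+(w*yy).sum()/w.sum()])
    print(n,np.round(np.array(p)*k+o,1).tolist(),np.round(q,1).tolist())
    obs.append((C,np.array(q),np.array(c)*k+o))
def model(x):
    ax,ay,psi,t,phi=x[:5]
    F=Ro.from_euler('z',psi).as_matrix()@Ro.from_euler('y',-t).as_matrix()
    A=np.array([ax,ay,.06]); D=F@Ro.from_euler('z',phi).as_matrix()
    P=np.array([A+F[:,2]*.018+D[:,0]*d for d in (.03,0,-.03)])
    # low-left order: view corners 1..4 : image top = robot side(-x); image left = world -y
    Q=np.array([A+F@np.array(c) for c in [(-.054,-.056,.006),(-.054,.056,.006),(.054,.056,.006),(.054,-.056,.006)]])
    return P,Q,F
def res(x):
    P,Q,F=model(x);r=[]
    for i,(C,q,c) in enumerate(obs):
        b=x[5+2*i:7+2*i]
        r+=[(proj(C,P)+b-q).ravel(),.4*(proj(C,Q)+b-c).ravel(),.2*b]
    return np.concatenate(r)
if __name__=='__main__':
    s=least_squares(res,[.548,.132,-.09,.28,.05,0,0,0,0],loss='soft_l1');print(s.x.round(4),s.cost);print(res(s.x).round(1))
    cov=np.linalg.inv(s.jac.T@s.jac);print('sd',np.sqrt(np.diag(cov)).round(4))
    P,Q,F=model(s.x);print('spot',P[0],'n',F[:,2]);np.savez('fit.npz',spot=P[0],n=F[:,2],x=s.x,P=P)
    for n in('top','scene'):print(n,proj(cam(n),P).round(1).tolist())
    delta([.570,-.120,.22],Rtool(np.radians(8.3)))
E
python3 fit.py
```

```text
w1 [[247.9, 251.2], [252.1, 222.8], [256.7, 193.8]] [[247.8, 250.4], [251.8, 222.3], [256.2, 193.7]]
w2 [[256.0, 155.4], [260.9, 123.5], [266.1, 91.3]] [[255.5, 155.2], [nan, nan], [265.5, 90.7]]fit.py:13: RuntimeWarning: invalid value encountered in scalar divide
  yy,xx=np.mgrid[-9:10,-9:10];q.append([i+(w*xx).sum()/w.sum(),j+(w*yy).sum()/w.sum()])
Traceback (most recent call last):
  File "fit.py", line 31, in <module>
    s=least_squares(res,[.548,.132,-.09,.28,.05,0,0,0,0],loss='soft_l1');print(s.x.round(4),s.cost);print(res(s.x).round(1))
ValueError: Residuals are not finite in the initial point.
```

```bash
sed -i 's/np.median(W)-12-W/np.percentile(W,70)-12-W/' fit.py; python3 fit.py
```

```text
w1 [[247.9, 251.2], [252.1, 222.8], [256.7, 193.8]] [[247.8, 250.4], [251.9, 222.2], [256.2, 193.7]]
w2 [[256.0, 155.4], [260.9, 123.5], [266.1, 91.3]] [[255.5, 155.2], [260.4, 123.0], [265.6, 90.7]]
[ 0.5516  0.1334 -0.1059  0.2897  0.0861 -0.0905 -1.2285 -0.0093 -1.5765] 1.9761647911415985
[-0.1  0.1  0.1 -0.1  0.1 -0.  -0.2 -0.3  0.4 -0.6  0.4  0.6 -0.9  0.3
 -0.  -0.2  0.1 -0.   0.1  0.1 -0.1  0.3 -0.  -0.7 -0.1 -0.7  0.3  0.4
 -0.8 -0.1 -0.  -0.3]
sd [3.5000e-03 3.5000e-03 1.3800e-02 4.0700e-02 2.1100e-02 3.3227e+00
 3.0585e+00 3.7041e+00 3.7911e+00]
spot [0.5752332  0.13352346 0.08578762] n [-0.28404271  0.0301942   0.95833608]
top [[206.2, 199.4], [206.4, 209.8], [206.6, 220.1]]
scene [[316.2, 193.5], [318.8, 190.6], [321.4, 187.9]]
delta [ 0.0663 -0.2466 -0.0206] [ 0.0004 -0.0011  0.0007] rows>= 6.1
```

Emit:
apply_moves:
  deltas:
    - [0.066, -0.247, -0.02, 0, 0, 0, 0]
    - [0.066, -0.247, -0.02, 0, 0, 0, 0]
    - [0.066, -0.247, -0.02, 0, 0, 0, 0]
    - [0.066, -0.247, -0.02, 0, 0, 0, 0]
    - [0.066, -0.247, -0.02, 0, 0, 0, 0]
    - [0.066, -0.247, -0.02, 0, 0, 0, 0]
    - [0.066, -0.247, -0.02, 0, 0, 0, 0]
    - [0.066, -0.247, -0.02, 0, 0, 0, 0]

```text
time: 2.58
tool_pos: [0.5682, -0.1226, 0.2203]
tcp_rot: [0.223, -3.133, -0.0]
wrist_force: [-0.1, 0.5, -0.3]
width: 1.003
```

Run:
```python
from h import *
import pickle
s=status.read_state();im=vision.read_camera('wrist')[:,:,::-1];cv2.imwrite('pics/w3.png',im);pickle.dump(s,open('w3.pkl','wb'))
print(s['tool_pos'],s['tcp_rot'])
im=im.copy()
C=cam('wrist',s)
F=Ro.from_euler('z',np.radians(8.3)).as_matrix();o=np.array([.570,-.120,0])
for (a,b,z) in [(.04,.04,.066),(.021,.013,.138)]:
    P=proj(C,[o+F@np.array([i*a,j*b,z]) for i,j in((1,1),(1,-1),(-1,-1),(-1,1))]);print(z,P.round(1).tolist())
cv2.imwrite('pics/w3b.png',cv2.resize(im[100:384,116:396],(800,811),interpolation=cv2.INTER_CUBIC)[:600])
```

```text
[ 0.56818734 -0.12258422  0.2203374 ] [ 2.22773136e-01 -3.13341177e+00 -9.47702496e-05]
0.066 [[288.7, 208.7], [218.9, 208.9], [215.9, 138.7], [291.5, 138.5]]
0.138 [[269.1, 219.7], [239.6, 219.8], [238.7, 173.7], [269.9, 173.6]]
```

View pics/w3b.png

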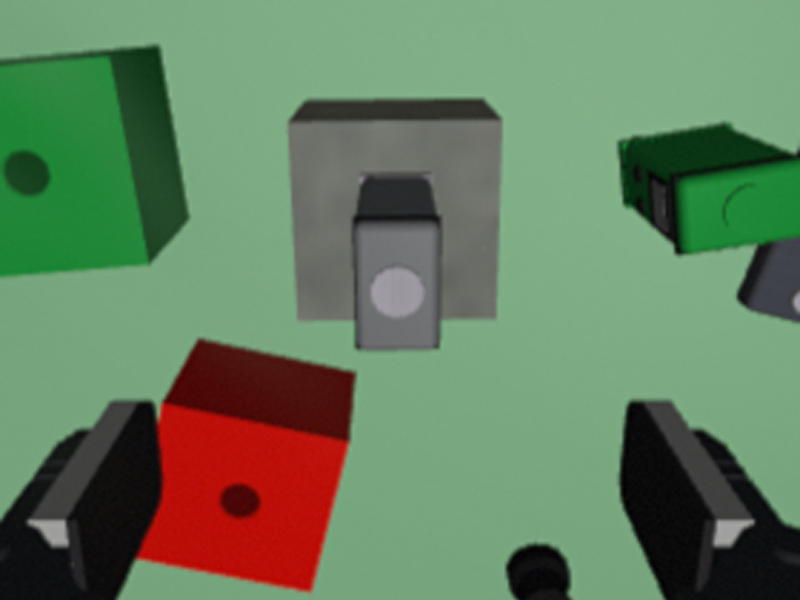

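The picture shows the gauge centred between the open fingers and its yaw is aligned. The measured pixels sit about 2–3 px lower than predicted, so x is about 2 mm larger. I'll descend and grip.

Emit:
apply_moves:
  deltas:
    - [-0.0042, 0.0025, 0.03, 0, 0, 0, 0]
    - [-0.0042, 0.0025, 0.06, 0, 0, 0, 0]
    - [-0.0042, 0.0025, 0.09, 0, 0, 0, 0]
    - [-0.0042, 0.0025, 0.12, 0, 0, 0, 0]
    - [-0.0042, 0.0025, 0.132, 0, 0, 0, 0]
    - [-0.0042, 0.0025, 0.132, 0, 0, 0, 0]
    - [-0.0042, 0.0025, 0.132, 0, 0, 0, 0.5]
    - [-0.0042, 0.0025, 0.132, 0, 0, 0, 0.55]
  squeeze: 50

```text
time: 3.3
tool_pos: [0.575, -0.1177, 0.09]
tcp_rot: [-0.229, 3.13, -0.001]
wrist_force: [-0.2, -0.2, 1.0]
width: 0.749
```

Emit:
apply_moves:
  deltas:
    - [0, 0, 0, 0, 0, 0, 0.6]
    - [0, 0, 0, 0, 0, 0, 0.7]
    - [0, 0, 0, 0, 0, 0, 0.8]
    - [0, 0, 0, 0, 0, 0, 0.9]
    - [0, 0, 0, 0, 0, 0, 1]
    - [0, 0, 0, 0, 0, 0, 1]
    - [0, 0, 0, 0, 0, 0, 1]

```text
time: 3.88
tool_pos: [0.5748, -0.1187, 0.0898]
tcp_rot: [-0.227, 3.131, -0.001]
wrist_force: [-0.5, -0.2, 5.9]
width: 0.3
```

Emit:
apply_moves:
  deltas:
    - [0, 0, -0.015, 0, 0, 0, 1]
    - [0, 0, -0.035, 0, 0, 0, 1]
    - [0, 0, -0.06, 0, 0, 0, 1]
    - [0, 0, -0.09, 0, 0, 0, 1]
    - [0, 0, -0.12, 0, 0, 0, 1]
    - [0, 0, -0.14, 0, 0, 0, 1]
    - [0, 0, -0.14, 0, 0, 0, 1]

```text
time: 4.47
tool_pos: [0.5764, -0.1192, 0.2336]
tcp_rot: [-0.227, 3.125, -0.005]
wrist_force: [0.4, -1.2, -0.8]
width: 0.298
```

Run:
```python
from h import *
f=np.load('fit.npz');s=status.read_state();print(s['wrist_force'],s['tool_pos'])
n=f['n'];R=Rtool(-.1059,n)
L=.070; print('hover',f['spot']+n*(L+.045))
delta(f['spot']+n*(L+.045),R,s)
delta([.55,.1335,.23],R,s)
```

```text
[ 0.44927867 -1.1938368  -0.82699375] [ 0.57636608 -0.11916211  0.23361245]
hover [0.54256828 0.1369958  0.19599627]
delta [-0.0032  0.2585  0.0367] [ 0.0339 -0.2792  0.2494] rows>= 6.3
delta [-0.0104  0.2538  0.0028] [ 0.0339 -0.2792  0.2494] rows>= 6.1
```

Emit:
apply_moves:
  deltas:
    - [-0.01, 0.254, 0.003, 0.034, -0.279, 0.249, 1]
    - [-0.01, 0.254, 0.003, 0.034, -0.279, 0.249, 1]
    - [-0.01, 0.254, 0.003, 0.034, -0.279, 0.249, 1]
    - [-0.01, 0.254, 0.003, 0.034, -0.279, 0.249, 1]
    - [-0.01, 0.254, 0.003, 0.034, -0.279, 0.249, 1]
    - [-0.01, 0.254, 0.003, 0.034, -0.279, 0.249, 1]
    - [-0.01, 0.254, 0.003, 0.034, -0.279, 0.249, 1]
    - [-0.01, 0.254, 0.003, 0.034, -0.279, 0.249, 1]

```text
time: 5.13
tool_pos: [0.5446, 0.1371, 0.2224]
tcp_rot: [0.144, 2.862, -0.02]
wrist_force: [-0.4, -0.3, -1.6]
width: 0.297
```

Run:
```python
from h import *
import pickle
s=status.read_state();im=vision.read_camera('wrist')[:,:,::-1];cv2.imwrite('pics/w4.png',im);pickle.dump(s,open('w4.pkl','wb'))
f=np.load('fit.npz');print(s['tool_pos'],s['tcp_rot'],s['wrist_force'],s['width'])
C=cam('wrist',s);R=Ro.from_rotvec(s['tcp_rot']).as_matrix()
print('disc pts',proj(C,f['P']).round(1).tolist())
print('tip,mouth,housing bottom',proj(C,[s['tool_pos']+R[:,2]*d for d in(.070,.042,.02)]).round(1).tolist())
n=f['n'];delta(f['spot']+n*.1,Rtool(-.1059,n),s)
cv2.imwrite('pics/w4b.png',cv2.resize(im[0:288,64:448],(800,600),interpolation=cv2.INTER_CUBIC))
```

```text
[0.54459775 0.13713998 0.22243979] [ 0.14366098  2.86165121 -0.01959238] [-0.3870511  -0.33520397 -1.56755843] 0.29716420836515783
disc pts [[251.3, 169.7], [248.9, 140.8], [246.3, 110.1]]
tip,mouth,housing bottom [[251.8, 199.9], [251.8, 213.6], [251.7, 227.1]]
delta [ 0.009  -0.0004  0.0399] [ 0.0018 -0.0131  0.0053] rows>= 1.0
```

View pics/w4b.png

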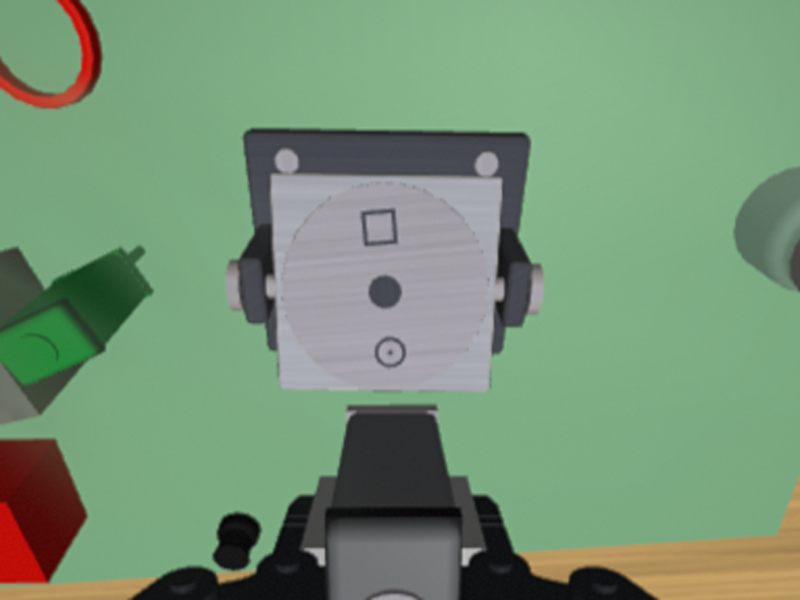

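The housing hides the stem from the wrist camera. Ring (390,352), bore (385,291) and square (379,227) lie within 1 px of the prediction. I'll measure how the housing sits in the jaws and check the scene view.

Run:
```python
from h import *
s=status.read_state()
sc=vision.read_camera('scene')[:,:,::-1];cv2.imwrite('pics/s4.png',sc)
f=np.load('fit.npz');C=cam('scene');R=Ro.from_rotvec(s['tcp_rot']).as_matrix()
print('scene pred: spot',proj(C,f['spot'])[0].round(1),'tip',proj(C,s['tool_pos']+R[:,2]*.0738)[0].round(1),'mouth',proj(C,s['tool_pos']+R[:,2]*.0458)[0].round(1))
w=cv2.imread('pics/w4.png')
a=cv2.resize(w[185:285,206:306],(400,400),interpolation=cv2.INTER_CUBIC)
b=cv2.resize(sc[130:230,260:360],(400,400),interpolation=cv2.INTER_CUBIC)
cv2.imwrite('pics/z5.png',np.hstack([a,b]))
```

```text
scene pred: spot [316.2 193.5] tip [319.7 168.7] mouth [321.9 157.7]
```

View pics/z5.png

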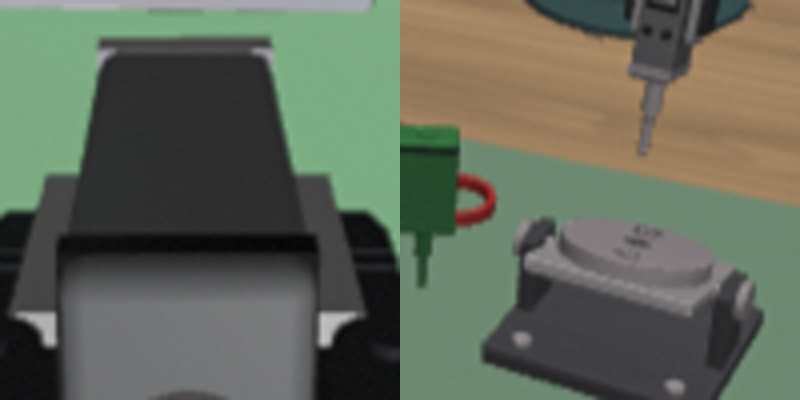

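Left crop: the housing is gripped straight, with its bottom edge at v≈38 and top at v≈250, as in the pre-grasp view, so it hasn't slipped. Right crop: the scene tip is at (243,155) within the crop, which is full-frame (320.7,168.7). That is within 1 px of prediction, and the ring agrees too. I'll refit with the third view and plan the approach.

```bash
cat > fit2.py <<'E'
import fit
from fit import *
o,k2=np.array([64,0]),1/2.0833
obs.append((cam('wrist',pickle.load(open('w4.pkl','rb'))),np.array([[390,352],[385,291],[379.5,227]])*k2+o,np.array([[271,175],[502,179],[490,390],[281,390]])*k2+o))
def res2(x):   # one shared pixel bias
    return res(np.r_[x[:5],np.tile(x[5:7],3)])
for rf in (res,res2):
    x0=[.548,.132,-.09,.28,.05]+[0]*(6 if rf is res else 2)
    s=least_squares(rf,x0,loss='soft_l1');P,Q,F=model(s.x);print(s.x.round(4),s.cost.round(2),'spot',P[0].round(4),'n',F[:,2].round(4))
n=F[:,2];yaw=s.x[2];R=Rtool(yaw,n);np.savez('fit2.npz',spot=P[0],n=n,R=R)
tipoff=np.array([.0015,0,.0738])
for h in(.015,.003):
    p=P[0]+n*h-R@tipoff;print(h,p.round(4));delta(p,R)
E
python3 fit2.py 2>&1 | grep -v ^w
```

```text
[ 0.5519  0.1332 -0.1077  0.2992  0.0869 -0.041  -1.3683  0.0795 -1.7618
  0.161  -1.0904] 2.51 spot [0.5753 0.1333 0.086 ] n [-0.2931  0.0317  0.9556]
[ 0.5517  0.1323 -0.1077  0.2985  0.0866  0.9513 -1.1002] 2.79 spot [0.5751 0.1324 0.086 ] n [-0.2924  0.0316  0.9558]
0.015 [0.5505 0.135  0.1713]
delta [0.0094 0.0013 0.051 ] [ 0.0005 -0.0212  0.0038] rows>= 1.2
0.003 [0.554  0.1346 0.1598]
delta [0.0091 0.0013 0.063 ] [ 0.0005 -0.0212  0.0038] rows>= 1.5
```

Emit:
apply_moves:
  deltas:
    - [0.0094, 0.0013, 0.02, 0, -0.021, 0.004, 1]
    - [0.0094, 0.0013, 0.04, 0, -0.021, 0.004, 1]
    - [0.0094, 0.0013, 0.051, 0, -0.021, 0.004, 1]
    - [0.0094, 0.0013, 0.051, 0, -0.021, 0.004, 1]
    - [0.0094, 0.0013, 0.051, 0, -0.021, 0.004, 1]
    - [0.0094, 0.0013, 0.051, 0, -0.021, 0.004, 1]

```text
time: 5.73
tool_pos: [0.5527, 0.1345, 0.1742]
tcp_rot: [0.158, 2.835, -0.02]
wrist_force: [0.1, -0.2, -2.0]
width: 0.297
```

```bash
cat > st.py <<'E'
from h import *
f=np.load('fit2.npz');s=status.read_state();R=Ro.from_rotvec(s['tcp_rot']).as_matrix()
t=s['tool_pos']+R@[.0015,0,.0738];d=t-f['spot']
print('t',s['time'],'F tool',(R.T@s['wrist_force']).round(2),'torque tool',(R.T@s['torque']).round(3),'tip err along disc axes',(f['R'].T@d).round(4),'angle deg',np.degrees(np.arccos(-R[:,2]@f['n'])).round(2),s['width'])
delta(f['spot']+f['n']*.002-f['R']@[.0015,0,.0738],f['R'],s)
E
python3 st.py
python3 - <<'E'
from h import *
sc=vision.read_camera('scene')[:,:,::-1];cv2.imwrite('pics/s5.png',sc)
s=status.read_state();f=np.load('fit2.npz');C=cam('scene');R=Ro.from_rotvec(s['tcp_rot']).as_matrix()
print('crop pred spot,tip',((proj(C,[f['spot'],s['tool_pos']+R@[.0015,0,.0738]])-[280,145])*8).round())
cv2.imwrite('pics/s5b.png',cv2.resize(sc[145:220,280:380],(800,600),interpolation=cv2.INTER_CUBIC))
E
```

```text
t 5.7333 F tool [ 0.49 -0.2   1.95] torque tool [0.007 0.255 0.002] tip err along disc axes [-0.0033 -0.0001 -0.0171] angle deg 0.24 0.296909673245923
delta [0.0031 0.0002 0.0151] [ 0.0016  0.0038 -0.0035] rows>= 0.4
crop pred spot,tip [[286. 386.]
 [294. 335.]]
```

View pics/s5b.png

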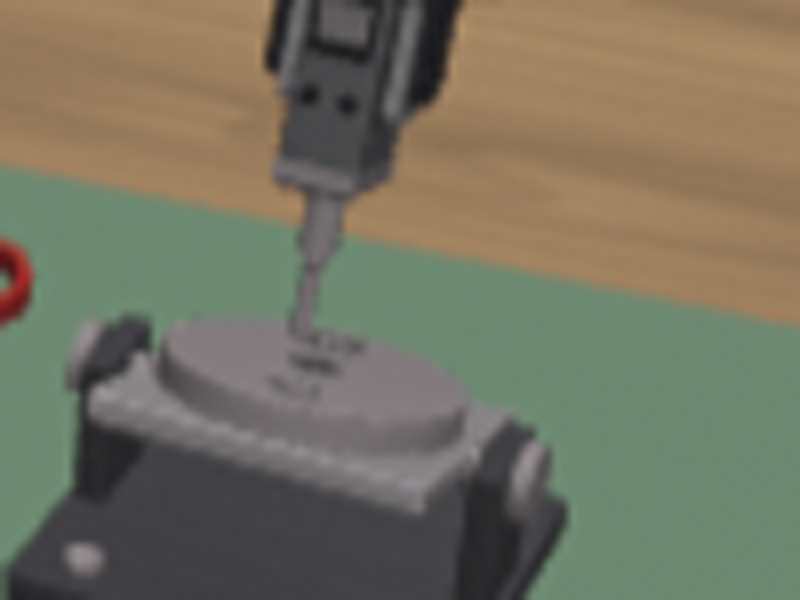

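The scene crop shows the tip at (300,337) and the ring at (294,387). Their offset matches the prediction to within about 2 crop px, well under 1 mm. I'll close in slowly.

Emit:
apply_moves:
  deltas:
    - [0.003, 0, 0.004, 0.001, 0.003, -0.003, 1]
    - [0.003, 0, 0.008, 0.001, 0.003, -0.003, 1]
    - [0.003, 0, 0.011, 0.001, 0.003, -0.003, 1]
    - [0.003, 0, 0.011, 0.001, 0.003, -0.003, 1]
    - [0.003, 0, 0.011, 0.001, 0.003, -0.003, 1]
    - [0.003, 0, 0.011, 0.001, 0.003, -0.003, 1]

```text
time: 6.28
tool_pos: [0.5522, 0.1354, 0.162]
tcp_rot: [0.151, 2.84, -0.022]
wrist_force: [1.0, 0.3, -2.3]
width: 0.298
```

```bash
python3 st.py
```

```text
t 6.2833 F tool [-0.29  0.36  2.45] torque tool [0.05  0.252 0.038] tip err along disc axes [ 0.0012  0.0006 -0.0056] angle deg 0.04 0.29756514136711887
delta [-0.0012 -0.0006  0.0036] [ 0.0008 -0.0002  0.0012] rows>= 0.1
```

Emit:
apply_moves:
  deltas:
    - [-0.0008, -0.0003, 0.001, 0, 0, 0, 1]
    - [-0.0008, -0.0003, 0.002, 0, 0, 0, 1]
    - [-0.0008, -0.0003, 0.003, 0, 0, 0, 1]
    - [-0.0008, -0.0003, 0.003, 0, 0, 0, 1]

```text
time: 6.62
tool_pos: [0.5537, 0.1348, 0.1591]
tcp_rot: [0.152, 2.84, -0.022]
wrist_force: [0.7, 0.0, -2.4]
width: 0.298
```

```bash
python3 st.py
```

```text
t 6.6167 F tool [0.03 0.12 2.48] torque tool [-0.034  0.226 -0.057] tip err along disc axes [ 0.0006  0.0002 -0.0024] angle deg 0.05 0.298142691344507
delta [-0.0005 -0.0001  0.0004] [ 0.0006 -0.0005  0.001 ] rows>= 0.0
```

Emit:
apply_moves:
  deltas:
    - [0, 0, 0.0005, 0, 0, 0, 1]
    - [0, 0, 0.001, 0, 0, 0, 1]
    - [0, 0, 0.001, 0, 0, 0, 1]

```text
time: 6.87
tool_pos: [0.5541, 0.1348, 0.1583]
tcp_rot: [0.151, 2.84, -0.022]
wrist_force: [-0.0, -0.5, -2.1]
width: 0.294
```

```bash
python3 st.py
```

```text
t 6.8667 F tool [ 0.61 -0.49  2.02] torque tool [-0.048  0.245 -0.019] tip err along disc axes [ 0.0005  0.0002 -0.0015] angle deg 0.04 0.2937265724721072
delta [-0.0004 -0.0001 -0.0005] [ 0.0007 -0.0003  0.001 ] rows>= 0.0
```

Emit:
apply_moves:
  deltas:
    - [0, 0, 0.0005, 0, 0, 0, 1]
    - [0, 0, 0.001, 0, 0, 0, 1]
    - [0, 0, 0.001, 0, 0, 0, 1]

```text
time: 7.12
tool_pos: [0.5543, 0.1348, 0.1574]
tcp_rot: [0.151, 2.84, -0.022]
wrist_force: [0.9, -0.3, -2.7]
width: 0.299
```

```bash
python3 st.py
```

```text
t 7.1167 F tool [-0.08 -0.24  2.89] torque tool [-0.011  0.263  0.005] tip err along disc axes [ 0.0005  0.0002 -0.0005] angle deg 0.04 0.29947137371424454
delta [-0.0005 -0.0002 -0.0015] [ 0.0007 -0.0003  0.001 ] rows>= 0.0
```

Emit:
apply_moves:
  deltas:
    - [0, 0, 0.0005, 0, 0, 0, 1]
    - [0, 0, 0.001, 0, 0, 0, 1]
    - [0, 0, 0.001, 0, 0, 0, 1]

```text
time: 7.37
tool_pos: [0.5548, 0.1348, 0.1567]
tcp_rot: [0.151, 2.839, -0.022]
wrist_force: [-1.4, -0.6, -1.5]
width: 0.3
```

```bash
python3 st.py
```

```text
t 7.3667 F tool [ 1.69 -0.76  1.06] torque tool [ 0.048  0.349 -0.019] tip err along disc axes [0.0002 0.0003 0.0002] angle deg 0.05 0.30045771013249245
delta [-0.0002 -0.0002 -0.0022] [ 0.0008 -0.      0.001 ] rows>= 0.1
```

Emit:
apply_moves:
  deltas:
    - [0, 0, 0.0005, 0, 0, 0, 1]
    - [0, 0, 0.001, 0, 0, 0, 1]
    - [0, 0, 0.001, 0, 0, 0, 1]

```text
time: 7.62
tool_pos: [0.5551, 0.1347, 0.1556]
tcp_rot: [0.151, 2.839, -0.022]
wrist_force: [-1.2, -0.9, -0.1]
width: 0.3
```

```bash
python3 st.py
```

```text
t 7.6167 F tool [ 1.03 -0.99 -0.26] torque tool [ 0.037  0.329 -0.05 ] tip err along disc axes [0.0003 0.0003 0.0013] angle deg 0.05 0.300085726093392
delta [-0.0003 -0.0002 -0.0033] [0.0008 0.     0.001 ] rows>= 0.1
```

Emit:
apply_moves:
  deltas:
    - [0, 0, 0.0005, 0, 0, 0, 1]
    - [0, 0, 0.001, 0, 0, 0, 1]
    - [0, 0, 0.001, 0, 0, 0, 1]

```text
time: 7.87
tool_pos: [0.5553, 0.1347, 0.1546]
tcp_rot: [0.151, 2.839, -0.022]
wrist_force: [-1.2, -0.1, 0.6]
width: 0.296
```

```bash
python3 st.py
```

```text
t 7.8667 F tool [ 0.98 -0.21 -0.88] torque tool [0.018 0.296 0.009] tip err along disc axes [0.0003 0.0002 0.0024] angle deg 0.04 0.2964160025783715
delta [-0.0003 -0.0002 -0.0044] [ 0.0008 -0.      0.001 ] rows>= 0.1
```

Emit:
apply_moves:
  deltas:
    - [0, 0, 0.0005, 0, 0, 0, 1]
    - [0, 0, 0.001, 0, 0, 0, 1]
    - [0, 0, 0.0015, 0, 0, 0, 1]
    - [0, 0, 0.002, 0, 0, 0, 1]
    - [0, 0, 0.002, 0, 0, 0, 1]

```text
time: 8.28
tool_pos: [0.556, 0.1346, 0.1527]
tcp_rot: [0.151, 2.839, -0.022]
wrist_force: [-1.7, -0.2, 1.1]
width: 0.297
```

Run:
```python
from h import *
f=np.load('fit2.npz');L=[]
for i in range(14):
    vision.read_camera('top');s=status.read_state();R=Ro.from_rotvec(s['tcp_rot']).as_matrix()
    L.append(np.r_[R.T@s['wrist_force'],R.T@s['torque']*10,f['R'].T@(s['tool_pos']+R@[.0015,0,.0738]-f['spot'])*1000])
L=np.array(L);print(s['time'],L.mean(0).round(2),L.std(0).round(2))
w=vision.read_camera('wrist')[:,:,::-1];sc=vision.read_camera('scene')[:,:,::-1];cv2.imwrite('pics/w6.png',w)
C=cam('scene');print('pred spot',((proj(C,f['spot'])-[290,150])*8).round())
cv2.imwrite('pics/f6.png',np.hstack([cv2.resize(sc[150:210,290:345],(440,480),interpolation=cv2.INTER_CUBIC),cv2.resize(w[185:305,206:296],(360,480),interpolation=cv2.INTER_CUBIC)]))
```

```text
8.9833 [ 1.08 -0.21 -1.09  0.8   3.23 -0.1   0.29  0.24  4.31] [0.31 0.42 0.41 0.32 0.41 0.32 0.02 0.01 0.02]
pred spot [[206. 346.]]
```

View pics/f6.png

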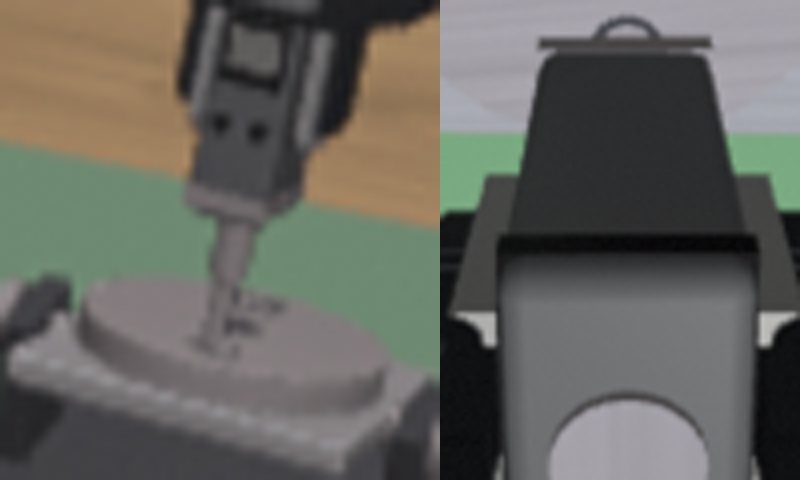

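The final view shows the tip seated at the ring, at about (210,345) against a predicted (206,346). The ring's arc is centred on the housing, u=628 against 626. Axial force is about 3.4 N, roughly 4.5 mm of travel, so I'll push 0.5 mm more.

Emit:
apply_moves:
  deltas:
    - [0, 0, 0.0003, 0, 0, 0, 1]
    - [0, 0, 0.0005, 0, 0, 0, 1]
    - [0, 0, 0.0005, 0, 0, 0, 1]
    - [0, 0, 0.0005, 0, 0, 0, 1]
    - [0, 0, 0.0005, 0, 0, 0, 1]
    - [0, 0, 0.0005, 0, 0, 0, 1]

```text
time: 9.58
tool_pos: [0.556, 0.1346, 0.1522]
tcp_rot: [0.152, 2.839, -0.022]
wrist_force: [-0.8, -0.1, 0.8]
width: 0.298
```

Run:
```python
from h import *
f=np.load('fit2.npz');L=[]
for i in range(14):
    vision.read_camera('top');s=status.read_state();R=Ro.from_rotvec(s['tcp_rot']).as_matrix()
    L.append(np.r_[R.T@s['wrist_force'],f['R'].T@(s['tool_pos']+R@[.0015,0,.0738]-f['spot'])*1000])
L=np.array(L);print(s['time'],L.mean(0).round(2),L.std(0).round(2),s['width'])
if -1.9<L[:,2].mean()<-.9: print(job.finish_job())
```

```text
10.2833 [ 0.61 -0.27 -1.36  0.34  0.24  4.84] [0.59 0.44 0.44 0.02 0.02 0.01] 0.29958027160761114
the job is handed in; nothing more can be done
None
```

I lifted the grey gauge straight out of its holder and pressed its tip onto the ringed spot. The job was handed in at 10.3 s with the gripper holding it still and pressing.

- **Push depth:** the tip is about 5 mm in, roughly half way. The axial force is about 3.7 N against 3.6 N nominal at half travel, and the tool had moved 4.8–5.1 mm past first contact.
- **Position:** by tool pose the tip is within about 0.5 mm of the fitted spot. In the last wrist picture the visible arc of the ring is centred on the housing, and the scene picture puts the tip at the ring. Both were taken just before the last 0.5 mm of push.
- **Squareness:** the tool is within 0.1° of the fitted face normal. The fitted tilt, about 0.30 rad, is itself good to only about 1–2°. The gauge is assumed straight in the jaws.
- **Not seen directly:** the plunger's dark line could not be resolved, and the housing hides the tip from the wrist camera. Depth rests on force and travel, and position along the ring's axis on calibration, good to about 2 mm.
- **Other readings:** a side force of about 0.6–1 N showed while pressing. The disc, holder and other things showed no sign of moving in the crops, but I made no separate check.

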